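# Gauge the height of a cast egg off the roller track

## Task

Roll the cardboard carton with the plaster egg along the roller track until it is up against the red end stop, and only then lift it off and set it down flat on the marble surface plate and let go. Then take the bridge gauge by its blue handle and lower it gently astride the carton, its legs flanking the carton's long sides and both standing flat on the plate, so that its sprung foot rests on the crown of the egg and reads its height; leave it standing there. Do not tip the gauge or the carton, and leave the other things on the bench where they are.

Things in the scene. Friction and masses are not known exactly. Their poses are not given: they have to be found in the camera images.
- track: roller track fixed to the bench: green side frames, 13 free steel rollers (18 mm diameter, 28 mm pitch) lying across it, 98 mm wide overall. Origin on the bench at the middle of its width; its +y axis points along the track towards the end stop; it runs from y = -205 to +182 mm. Roller tops are 40 mm above the bench. Steel guide strips (inner faces 68 mm apart, outer faces 80 mm apart) stand 8 mm above the roller tops. The -y end is open.
- stop_face (a point): middle of the face of the red end stop, at roller-top height (40 mm), 170 mm along the track's +y from its origin; axes as the track's. The stop is 86 mm wide, 8 mm thick, and its top stands 35 mm above the roller tops.
- carton: open cardboard carton with one white plaster egg packed tightly in it (one piece, 0.36 to 0.63 kg). 60 mm wide (x), 120 mm long (y), walls 44 mm high. Origin at the centre of its underside. It starts on the rollers with its long side along the track.
- carton_mid (a point): centre of the carton half-way up its walls (22 mm above its underside); axes as the carton's: x across the 60 mm width, y along the 120 mm length, z up.
- crown (a point): top of the egg, above the centre of the carton, 62 mm above the carton's underside. The egg's top is a ball of 26 mm radius.
- plate: white marble surface plate fixed to the bench, 160 mm (x) by 200 mm (y), 20 mm thick; origin at the centre of its underside.
- plate_top (a point): centre of the surface plate's top face, 20 mm above the bench; axes as the plate's.
- gauge: aluminium bridge gauge (loose, about 0.58 kg), standing on a black rubber mat 6 mm thick at the start. Origin between its legs at the level of their undersides, z up. Two legs at +x and -x, 94 mm apart inside, each 10 mm thick (x), 70 mm deep (y); the bridge over them is 114 mm (x) by 70 mm (y), its underside 88 mm and its top 104 mm above the legs' undersides. On it stands the blue handle.
- gauge_grip (a point): centre of the gauge's blue handle, 132 mm above the undersides of the legs; the handle is 26 mm (x) by 40 mm (y) by 56 mm high. Axes as the gauge's. A thin red-tipped rod beside the handle on the +y side shows the reading.
- foot_tip (a point): centre of the flat underside of the gauge's brass foot, a disc of 24 mm diameter midway between the legs; it hangs 40 mm above the level of the legs' undersides when free.
- gauge_foot (a joint): the gauge's reading: how far (m) its foot is pushed up from its free position, 0 to 0.036; the height under the foot is 40 mm plus this. A light spring presses the foot down (0.8 N free, 1.9 N at 0.022). The egg in the carton should read about 0.022 when legs and carton stand on the same flat plate.
- glaze_bottle: amber glaze bottle, 56 mm diameter, 155 mm tall, standing between the plate and the mat; bystander; origin at the centre of its base.
- loose_egg: plaster egg on a rubber ring, 52 mm diameter, 74 mm tall; bystander; origin at the centre of its base.
- brush: brush lying at the left; bystander.
- slip_cup: white mug, 76 mm diameter, 85 mm tall, at the right; bystander; origin at the centre of its base.
- rubbing_brick: terracotta rubbing brick, 50 by 100 by 35 mm, at the right; bystander; origin at the centre of its underside.
- half_mould: plaster half mould, 80 by 110 by 30 mm, at the left; bystander; origin at the centre of its underside.
- pigment_jar: green pigment jar, 48 mm diameter, 70 mm tall, at the right; bystander; origin at the centre of its base.
- spatula: spatula lying beyond the track; bystander.
Not all that is in view belongs to the job. Leave any yellow look-alike of the carton alone.

How it is judged:
By the outcome, as a careful person would: the job done as asked, in the order asked, and still so for the second after the job is handed in, with the robot touching nothing.
It also fails if it takes over 72 s, if anything falls off the work surface, if the arm or the gripper's body presses on something with over 40 N, if the wrist force passes 120 N, or if a joint passes its speed limit or range.

## Robot

A 7-joint arm with a two-finger parallel gripper is mounted at the origin on the work surface. World frame = base frame: x ahead of the robot, y to its left, z up, the work surface at z = 0. Lengths are in m, angles in degrees, forces in N, time in s.
With the tool pointing down it reaches from about 0.4 to 0.925 m from the base axis. Payload 4.1 kg.
Tool frame: the origin (TCP) lies between the finger pads; the fingertips stand arm.tip_extent ahead of it and the grasp point (between the pads) lies 3 mm ahead of it (arm.tip_extent is the distance from the TCP to the fingertips, in m); z points along the fingers, y is the line along which they close (so a half turn about z gives the same grasp; the last joint's range is limited). The gripper opens to 85 mm and grips with 20 to 120 N. Pads are 22 mm wide; open, the fingers measure 114 mm over their backs; the gripper's body (76 mm by 85 mm) begins 54 mm behind the grasp point. The pads swing forward as they close: fully open they stand 13 mm farther back than shut.
Start: joints at [-82.563, 22.827, 2.584, 88.041, -1.071, 69.15, -2.905], TCP at [0.147, 0.633, 0.253] pointing down, gripper open.
Joint ranges: [-161.44, 161.44], [-28.35, 127.94], [-78.24, 83.42], [0, 140.83], [-78.03, 258.03], [13.02, 114.36], [-168.23, 168.23]. Speed limits (degrees/s): [147.25, 147.25, 180, 180, 180, 180, 180].

## Interface

Orientations are given as a 3x3 rotation matrix whose columns are the frame's x, y, z axes.
In Python, from rig import telemetry, capture, job, arm gives the robot as it stands. The module is installed in compiled form; this text tells all that it offers.
- The arm moves only by the tool carry_out, never from a script. Its argument "deltas" is a list that holds one entry, the list of rows, each a list of 5 numbers: the shift along the tool's x, y, z in m, then the turn about the tool's z in rad, then the finger opening in m, from 0 to 0.0854. In form: [[[dx, dy, dz, yaw, hand], ...]]. A call has 1 to 12 rows; each row shifts and turns the commanded pose from where the row before left it, along the tool's axes as they then stand; what a row does not reach is not made up. A row lasts 1/10 s, in which the tool goes at most 50 mm and 8.59 degrees, less where a joint would pass 70% of its speed; a pose out of reach is approached as far as the arm can. A call is refused whole if a number of a shift passes 0.05 or a number of a turn 0.15, either way. A call with a gripper value outside its range is refused whole. The fingers move at their own pace and stop on an object; "newtons" is the grip in N (left out, the last holds). Time passes only in rows, so rows that do not move let the fingers close. It gives the time, the measured TCP pose, the force, the opening and the grip force at its end, in the units of the state.
- telemetry.sense(): the state, without advancing time (a new reading comes with each control period).
- capture(name): name is "scene" or "top" or "wrist"; returns a dict with "image" (400x640x3 uint8, red, green, blue), "fx", "fy", "cx", "cy" (pixels), "k1" (the pictures are not rectified: a ray, as slopes to the right and down, at radius r is drawn at 1 + k1 r^2 times it, then the intrinsics apply), "extrinsics" (4x4, takes a point from camera to world coordinates); the wrist camera has in their place "mount" (4x4, takes a point from camera to tool coordinates, whose origin is the TCP and whose axes are the flange's). Camera axes: x right, y down, z forward; pixel columns grow to the right and rows downward; lengths in m; the calibration is good to about 2 mm. A picture is of the moment at which its call begins: read the wrist's pose just before it. There is no depth.
- job.hand_in(): hands the job in; it is judged then, once.
The state is a dict: "time": time; "qpos": joint angles; "dq": joint speeds; "joint_torque": joint torques, N m; "ee_pos": TCP position; "orientation": TCP orientation; "contact_force": force on the tool from outside, world axes, zero at the start; "ft_torque": the same for the moment, N m; "opening": finger opening in m; "grasp_force": force on a finger pad.
Only numpy, scipy, OpenCV 4.12 (cv2) and the standard library are available. Lean on these libraries where they do the work, as an engineer would, in place of code of your own. Each camera call takes 0.05 s, during which the arm holds its last target. There are 200 camera calls.

## Working session

There is one attempt and no reset: what is moved stays moved. The work goes in short steps, Python scripts to look and compute and a tool call to move; the robot and the scene stay as the last step left them, time stands still between calls to the robot, and variables do not carry over. Pictures are saved under pics/ and viewed, at most 10 in all, crops included, and the job is handed in when it is done.

Besides the shell and the picture viewer there is one more tool, called after "Emit:" as name(argument=value, ...) on one line, values as JSON. carry_out: Moves the arm, as the interface text tells. Its arguments: {"type":"object","properties":{"deltas":{"type":"array"},"newtons":{"type":"number"}},"required":["deltas"]}

```bash
mkdir -p pics
cat > h.py <<'E'
import numpy as np, cv2, pickle
from rig import telemetry, capture, job, arm
def snap(n,f):
    s=telemetry.sense(); c=capture(n); c['s']=s
    if 'extrinsics' in c: c['T']=np.array(c['extrinsics'])
    else:
        T=np.eye(4);T[:3,:3]=np.array(s['orientation']);T[:3,3]=s['ee_pos'];c['T']=T@np.array(c['mount'])
    cv2.imwrite(f'pics/{f}.png',c['image'][:,:,::-1]); pickle.dump(c,open(f'pics/{f}.pkl','wb')); return c
def ld(f): return pickle.load(open(f'pics/{f}.pkl','rb'))
def pix2w(c,u,v,z):
    x,y=(u-c['cx'])/c['fx'],(v-c['cy'])/c['fy']; rd=np.hypot(x,y); r=rd
    for _ in range(30): r=rd/(1+c['k1']*r*r)
    k=r/rd if rd>0 else 1
    d=c['T'][:3,:3]@np.array([x*k,y*k,1]); o=c['T'][:3,3]
    return o+d*(z-o[2])/d[2]
def w2pix(c,p):
    q=c['T'][:3,:3].T@(np.array(p)-c['T'][:3,3]); x,y=q[:2]/q[2]; k=1+c['k1']*(x*x+y*y)
    return np.array([c['fx']*x*k+c['cx'],c['fy']*y*k+c['cy']])
E
python3 - <<'E'
from h import *
np.set_printoptions(precision=4,suppress=True)
for n in('scene','top','wrist'):
    c=snap(n,n+'0'); print(n,c['fx'],c['k1'],c['T'])
s=c['s'];print(s,arm.tip_extent)
E
```

```text
scene 399.0586483069899 -0.010374772255657437 [[-0.3853  0.7795 -0.4939  1.1157]
 [ 0.9227  0.3191 -0.2162  0.2457]
 [-0.0109 -0.5391 -0.8422  1.098 ]
 [ 0.      0.      0.      1.    ]]
top 475.57740422718496 -0.021432624131872084 [[-0.0259 -0.9983  0.0525  0.4406]
 [-0.9997  0.0258 -0.0024  0.0103]
 [ 0.001  -0.0525 -0.9986  1.8314]
 [ 0.      0.      0.      1.    ]]
wrist 316.82091235068134 0.003649681121800588 [[ 0.2274  0.9195  0.3205  0.0635]
 [ 0.9738 -0.2142 -0.0761  0.6505]
 [-0.0013  0.3294 -0.9442  0.3737]
 [ 0.      0.      0.      1.    ]]
{'time': 0.1, 'qpos': array([-82.5634,  22.869 ,   2.5802,  88.1064,  -1.0719,  69.1502,
        -2.9049]), 'dq': array([ 0.0726, -0.1041, -0.0339, -0.2031,  0.0218,  0.0816, -0.0126]), 'joint_torque': array([  0.0035, -47.6265,   1.3702, -25.4952,   0.0119,   0.0051,
         0.    ]), 'ee_pos': array([0.1473, 0.6326, 0.2524]), 'orientation': array([[-0.974 ,  0.2267, -0.0003],
       [ 0.2267,  0.974 , -0.0017],
       [-0.0001, -0.0018, -1.    ]]), 'contact_force': array([0.4034, 0.5993, 0.383 ]), 'ft_torque': array([-0.0206,  0.0547, -0.0194]), 'grasp_force': 0.0, 'opening': 0.08563459469894646} 0.022
```

View pics/scene0.png

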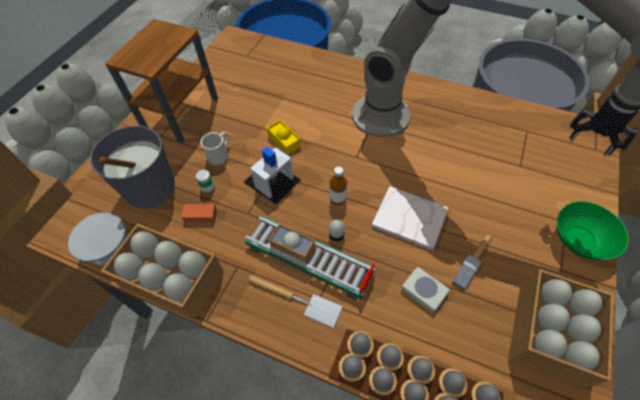

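View pics/top0.png

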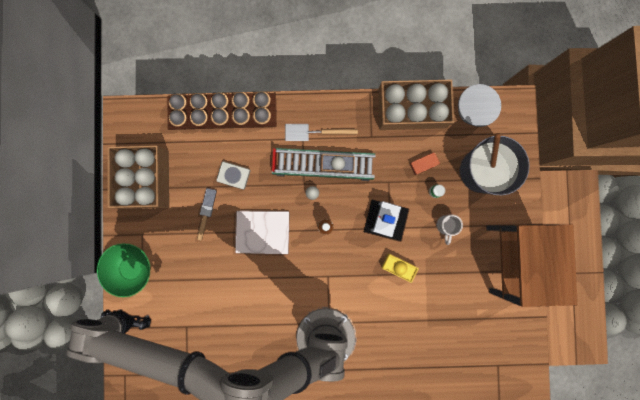

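The scene view shows the track with the carton, the stop at its +y end, the plate and the gauge. In the top view: stop at (273,160), carton (338,163), plate (263,232), gauge (387,219), bottle (326,227), loose egg (312,192). I'll enlarge the top view to measure.

Run:
```python
from h import *
c=ld('top0'); i=c['image'][140:260,225:415,::-1]
cv2.imwrite('pics/topz.png',cv2.resize(i,None,fx=4.2,fy=4.2,interpolation=cv2.INTER_CUBIC))
for n,u,v,z in(('stop',274,161,.06),('crown',338.5,163,.102),('plate',263,232,.02),('gaugebase',387,219,.006),('handle',389,219,.166),('bottle',326,227,.155)): print(n,pix2w(c,u,v,z).round(4))
```

```text
stop [0.6706 0.1757 0.06  ]
crown [ 0.6517 -0.0638  0.102 ]
plate [0.4057 0.2269 0.02  ]
gaugebase [ 0.4428 -0.2479  0.006 ]
handle [ 0.4424 -0.2323  0.166 ]
bottle [ 0.4201 -0.0112  0.155 ]
```

View pics/topz.png

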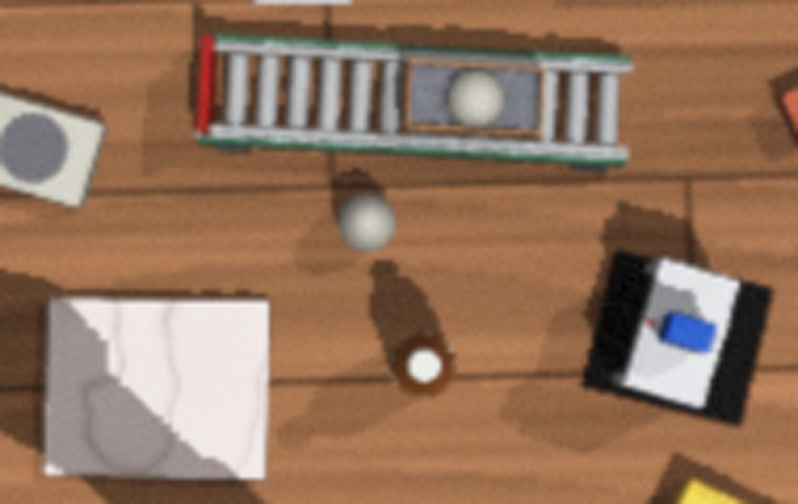

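Enlarged top view: carton rim corners near zoomed (408,60),(545,67),(541,133),(405,127); bridge corners (660,258),(740,280),(703,408),(622,385); plate corners (48,298),(270,298),(267,479),(44,474). The rod at (650,323) shows the gauge's +y side faces the plate.

```bash
cat >> h.py <<'E'
def fit(c,px,z):
    P=np.array([pix2w(c,u,v,z) for u,v in px]); return P
def togo(p,ydir):
    "total shift in present tool axes and yaw so that TCP at p, tool y along ydir (mod 180)"
    s=telemetry.sense(); R=np.array(s['orientation']); d=np.array(p)-s['ee_pos']
    yd=np.array([*ydir,0])/np.hypot(*ydir)
    if yd@R[:,1]<0: yd=-yd
    q=R.T@yd; yaw=np.arctan2(-q[0],q[1])
    c_,s_=np.cos(yaw),np.sin(yaw); R2=R@np.array([[c_,-s_,0],[s_,c_,0],[0,0,1]])
    print('now',np.round(s['ee_pos'],4),'F',np.round(s['contact_force'],1),'open',round(s['opening'],4),'grip',round(s['grasp_force'],1),'t',round(s['time'],2))
    print('shift now-axes',(R.T@d).round(4),'yaw',yaw.round(4),'shift after-yaw',(R2.T@d).round(4), 'tilt',R[:2,2].round(4))
E
python3 - <<'E'
from h import *
c=ld('top0')
def z2(l): return [(225+(x+.5)/4.2-.5,140+(y+.5)/4.2-.5) for x,y in l]
for n,l,z in (('carton',[(408,60),(545,67),(541,133),(405,127)],.084),('bridge',[(660,258),(740,280),(703,408),(622,385)],.110),('plate',[(48,298),(270,298),(267,479),(44,474)],.02),('track',[(220,36),(632,58),(627,162),(205,142)],.045),('stop',[(208,38),(204,133)],.075),('handle',[(690,332)],.166),('bottle',[(424,365)],.155),('legg',[(367,222)],.06)):
    P=fit(c,z2(l),z); print(n,P.mean(0).round(4)); 
    if len(l)>1: print('  sides',np.round([np.r_[np.linalg.norm(e),np.degrees(np.arctan2(e[1],e[0]))] for e in np.roll(P,-1,0)-P],3).tolist())
togo([.655,-.065,.25],[1,0])
E
```

```text
carton [ 0.6552 -0.0615  0.084 ]
  sides [[0.121, -94.412], [0.058, 174.839], [0.12, 85.989], [0.059, -4.043]]
bridge [ 0.4433 -0.2326  0.11  ]
  sides [[0.072, -106.888], [0.115, 161.927], [0.072, 72.661], [0.114, -18.487]]
plate [0.4066 0.2305 0.02  ]
  sides [[0.201, -91.475], [0.163, 177.751], [0.202, 87.269], [0.159, -2.288]]
track [ 0.6589 -0.0147  0.045 ]
  sides [[0.372, -94.551], [0.094, 175.413], [0.379, 85.798], [0.097, -9.201]]
stop [0.6725 0.1755 0.075 ]
  sides [[0.085, 176.429], [0.085, -3.571]]
handle [ 0.4436 -0.232   0.166 ]
bottle [ 0.4218 -0.0098  0.155 ]
legg [0.5488 0.0364 0.06  ]
now [0.1473 0.6326 0.2525] F [ 0.1  0.1 -0.2] open 0.0855 grip 0.0 t 0.15
shift now-axes [-0.6526 -0.5644  0.0034] yaw 1.3421 shift after-yaw [-0.6976  0.5077  0.0034] tilt [-0.0002 -0.0014]
```

Emit:
carry_out(deltas=[[[0, 0, 0, 0.148, 0.085], [0, 0, 0, 0.148, 0.085], [0, 0, 0, 0.148, 0.085], [0, 0, 0, 0.148, 0.085], [0, 0, 0, 0.148, 0.085], [0, 0, 0, 0.148, 0.085], [0, 0, 0, 0.148, 0.085], [0, 0, 0, 0.148, 0.085], [0, 0, 0, 0.148, 0.085], [0, 0, 0, 0.085, 0.085]]])

```text
time: 1.15
ee_pos: [0.1472, 0.6329, 0.2529]
orientation: [[0.079, 0.997, -0.0], [0.997, -0.079, -0.001], [-0.001, 0.0, -1.0]]
contact_force: [0.5, 0.9, -0.2]
opening: 0.0851
grasp_force: 0.0
```

```bash
python3 -c "
from h import *
a=np.radians(-4.3); togo([.65,-.07,.22],[np.cos(a),np.sin(a)])"
```

```text
now [0.1472 0.6329 0.2529] F [ 0.5  0.9 -0.2] open 0.0851 grip 0.0 t 1.15
shift now-axes [-0.6608  0.5569  0.0334] yaw -0.0043 shift after-yaw [-0.6632  0.5541  0.0334] tilt [-0.     -0.0008]
```

Emit:
carry_out(deltas=[[[-0.03, 0.025, 0, 0, 0.085], [-0.035, 0.029, 0, 0, 0.085], [-0.035, 0.029, 0, 0, 0.085], [-0.035, 0.029, 0, 0, 0.085], [-0.035, 0.029, 0, 0, 0.085], [-0.035, 0.029, 0, 0, 0.085], [-0.035, 0.029, 0, 0, 0.085], [-0.035, 0.029, 0, 0, 0.085], [-0.035, 0.029, 0, 0, 0.085], [-0.035, 0.029, 0, 0, 0.085], [-0.035, 0.029, 0, 0, 0.085], [-0.035, 0.029, 0, 0, 0.085]]])

```text
time: 2.35
ee_pos: [0.4599, 0.1919, 0.2533]
orientation: [[0.075, 0.997, 0.0], [0.997, -0.075, 0.001], [0.001, -0.0, -1.0]]
contact_force: [0.2, 0.6, -0.4]
opening: 0.0846
grasp_force: 0.0
```

Emit:
carry_out(deltas=[[[-0.035, 0.029, 0.005, 0, 0.085], [-0.035, 0.029, 0.005, 0, 0.085], [-0.035, 0.029, 0.005, 0, 0.085], [-0.035, 0.029, 0.005, 0, 0.085], [-0.035, 0.029, 0.005, 0, 0.085], [-0.035, 0.029, 0.005, 0, 0.085], [-0.02, 0.02, 0, 0, 0.085], [0, 0, 0, 0, 0.085], [0, 0, 0, 0, 0.085]]])

```text
time: 3.25
ee_pos: [0.6353, -0.0506, 0.2227]
orientation: [[0.076, 0.997, -0.001], [0.997, -0.076, 0.0], [0.0, -0.001, -1.0]]
contact_force: [0.2, 1.4, 0.1]
opening: 0.085
grasp_force: 0.0
```

```bash
python3 -c "
from h import *
a=np.radians(-4.3); togo([.65,-.07,.22],[np.cos(a),np.sin(a)]); snap('wrist','w1')"
```

```text
now [ 0.6353 -0.0506  0.2227] F [0.2 1.4 0.1] open 0.085 grip 0.0 t 3.25
shift now-axes [-0.0183  0.0162  0.0027] yaw -0.0009 shift after-yaw [-0.0183  0.0161  0.0027] tilt [-0.0013  0.0003]
```

View pics/w1.png

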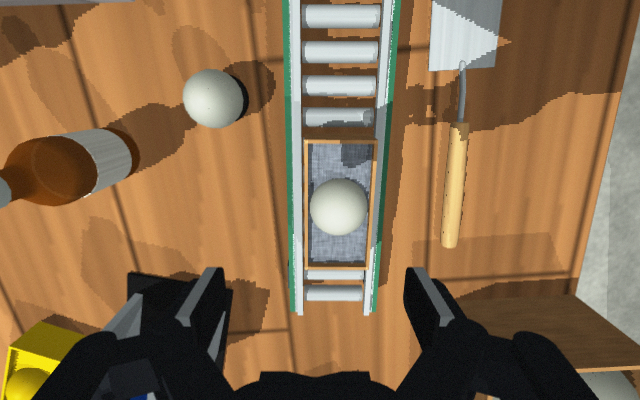

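Wrist view: carton rim corners near (303,141),(376,142),(369,270),(303,268), with the egg at (339,207) between the guide strips.

Run:
```python
from h import *
c=ld('w1')
P=fit(c,[(303,141),(376,142),(369,270),(303,268)],.084); print(P.round(4),P.mean(0).round(4)); print(np.round([np.r_[np.linalg.norm(e),np.degrees(np.arctan2(e[1],e[0]))] for e in np.roll(P,-1,0)-P],3).tolist())
print(pix2w(c,339,207,.09))
print('roll ends top',[pix2w(c,u,v,.04).round(4) for u,v in((303,16),(380,16),(304,296),(364,296))])
t=ld('top0')
p0=np.array([.6552,-.0615]);a=np.radians(-4.3); togo([.655,-.0615,.0750],[np.cos(a),np.sin(a)])
```

```text
[[ 0.6286 -0.0029  0.084 ]
 [ 0.6877 -0.0083  0.084 ]
 [ 0.6797 -0.1269  0.084 ]
 [ 0.6182 -0.12    0.084 ]] [ 0.6535 -0.0645  0.084 ]
[[0.059, -5.169], [0.119, -93.895], [0.062, 173.67], [0.118, 84.931]]
[ 0.65452642 -0.05990394  0.09      ]
roll ends top [array([0.6357, 0.0948, 0.04  ]), array([0.7003, 0.0898, 0.04  ]), array([ 0.6123, -0.1819,  0.04  ]), array([ 0.6799, -0.187 ,  0.04  ])]
now [ 0.6351 -0.0493  0.2228] F [0.  1.3 0.2] open 0.0849 grip 0.0 t 3.3
shift now-axes [-0.0109  0.0209  0.1477] yaw 0.0009 shift after-yaw [-0.0109  0.021   0.1477] tilt [-0.0013  0.0012]
```

Emit:
carry_out(deltas=[[[-0.0115, 0.02, 0.02, 0, 0.085], [0, 0, 0.04, 0, 0.085], [0, 0, 0.04, 0, 0.085], [0, 0, 0.03, 0, 0.085], [0, 0, 0.017, 0, 0.085], [0, 0, 0, 0, 0.085], [0, 0, 0, 0, 0.085]]])

```text
time: 4.0
ee_pos: [0.6554, -0.0627, 0.0775]
orientation: [[0.074, 0.997, 0.002], [0.997, -0.074, 0.0], [0.0, 0.002, -1.0]]
contact_force: [0.7, 0.7, -0.3]
opening: 0.0849
grasp_force: 0.0
```

```bash
python3 -c "
from h import *
a=np.radians(-4.5); togo([.654,-.062,.075],[np.cos(a),np.sin(a)]); snap('wrist','w2')"
```

```text
now [ 0.6554 -0.0627  0.0775] F [ 0.7  0.7 -0.3] open 0.0849 grip 0.0 t 4.0
shift now-axes [ 0.0006 -0.0015  0.0025] yaw 0.0046 shift after-yaw [ 0.0006 -0.0015  0.0025] tilt [0.0018 0.0002]
```

View pics/w2.png

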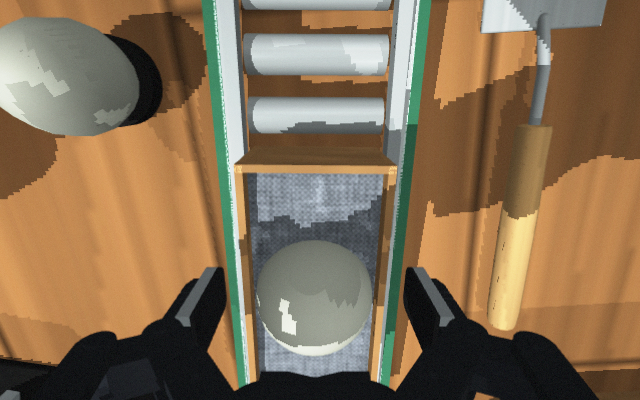

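Both fingers straddle the carton evenly (fingertips at columns 222 and 407, carton edges 233 and 397). Now I'll close the gripper.

Emit:
carry_out(deltas=[[[0, -0.0005, 0.002, 0, 0.085], [0, 0, 0, 0, 0.07], [0, 0, 0, 0, 0.06], [0, 0, 0, 0, 0.05], [0, 0, 0, 0, 0.05], [0, 0, 0, 0, 0.05], [0, 0, 0, 0, 0.05], [0, 0, 0, 0, 0.05]]], newtons=30)

```text
time: 4.85
ee_pos: [0.6552, -0.0634, 0.0754]
orientation: [[0.075, 0.997, 0.002], [0.997, -0.075, 0.0], [0.0, 0.002, -1.0]]
contact_force: [0.8, -0.0, 6.2]
opening: 0.0594
grasp_force: 33.3
```

```bash
python3 -c "
from h import *
a=np.radians(-4.5); togo([.654,-.062,.075],[np.cos(a),np.sin(a)]); snap('top','t2')
c=ld('t2')
x=np.array([np.cos(a),np.sin(a),0]);y=np.array([-x[1],x[0],0])
for p in((.6552,-.0615,.084),):
  pass
t=ld('top0')
# stop face estimate from top0 zoom: right red edge
for zx,zy in((214,40),(209,133)): print(pix2w(t,225+(zx+.5)/4.2-.5,140+(zy+.5)/4.2-.5,.075).round(4))
"
```

```text
now [ 0.6552 -0.0634  0.0754] F [ 0.8 -0.   6.2] open 0.0594 grip 33.3 t 4.85
shift now-axes [ 0.0013 -0.0013  0.0004] yaw 0.0035 shift after-yaw [ 0.0013 -0.0013  0.0004] tilt [0.0022 0.0001]
[0.7128 0.1675 0.075 ]
[0.6302 0.1737 0.075 ]
```

Emit:
carry_out(deltas=[[[0.006, 0, 0, 0, 0.05], [0.012, 0, 0, 0, 0.05], [0.016, 0, 0, 0, 0.05], [0.016, 0, 0, 0, 0.05], [0.016, 0, 0, 0, 0.05], [0.016, 0, 0, 0, 0.05], [0.016, 0, 0, 0, 0.05], [0.016, 0, 0, 0, 0.05], [0.016, 0, 0, 0, 0.05], [0.016, 0, 0, 0, 0.05], [0.008, 0, 0, 0, 0.05], [0.004, 0, 0, 0, 0.05]]])

```text
time: 6.1
ee_pos: [0.6678, 0.0966, 0.0754]
orientation: [[0.073, 0.997, 0.004], [0.997, -0.073, 0.001], [0.001, 0.004, -1.0]]
contact_force: [1.8, -0.6, 4.9]
opening: 0.059
grasp_force: 33.4
```

Emit:
carry_out(deltas=[[[0.002, 0, 0, 0, 0.05], [0.002, 0, 0, 0, 0.05], [0.002, 0, 0, 0, 0.05], [0.002, 0, 0, 0, 0.05], [0, 0, 0, 0, 0.05]]])

```text
time: 6.6
ee_pos: [0.6684, 0.1036, 0.0754]
orientation: [[0.074, 0.997, 0.004], [0.997, -0.074, 0.001], [0.001, 0.004, -1.0]]
contact_force: [2.4, 1.1, 5.4]
opening: 0.0596
grasp_force: 33.4
```

Emit:
carry_out(deltas=[[[0.002, 0, 0, 0, 0.05], [0.002, 0, 0, 0, 0.05], [0.001, 0, 0, 0, 0.05], [0.001, 0, 0, 0, 0.05], [0, 0, 0, 0, 0.05]]])

```text
time: 7.1
ee_pos: [0.6688, 0.1092, 0.0754]
orientation: [[0.074, 0.997, 0.004], [0.997, -0.074, 0.0], [0.001, 0.004, -1.0]]
contact_force: [2.8, 0.0, 5.1]
opening: 0.0595
grasp_force: 33.3
```

Emit:
carry_out(deltas=[[[0.001, 0, 0, 0, 0.05], [0.001, 0, 0, 0, 0.05], [0.001, 0, 0, 0, 0.05], [0, 0, 0, 0, 0.05]]])

```text
time: 7.5
ee_pos: [0.669, 0.1113, 0.0754]
orientation: [[0.074, 0.997, 0.004], [0.997, -0.074, -0.001], [-0.0, 0.004, -1.0]]
contact_force: [3.1, -1.7, 4.9]
opening: 0.0594
grasp_force: 33.3
```

Emit:
carry_out(deltas=[[[0.001, 0, 0, 0, 0.05], [0.001, 0, 0, 0, 0.05], [0, 0, 0, 0, 0.05]]])

```text
time: 7.8
ee_pos: [0.669, 0.1114, 0.0754]
orientation: [[0.075, 0.997, 0.004], [0.997, -0.075, -0.003], [-0.003, 0.004, -1.0]]
contact_force: [2.7, -4.3, 5.4]
opening: 0.0595
grasp_force: 33.3
```

```bash
python3 -c "
from h import *
a=np.radians(-4.5); togo([.669,.111,.075],[np.cos(a),np.sin(a)]); snap('wrist','w3')"
```

```text
now [0.669  0.1114 0.0754] F [ 2.7 -4.3  5.4] open 0.0595 grip 33.3 t 7.8
shift now-axes [-0.0004  0.0001  0.0004] yaw 0.0036 shift after-yaw [-0.0004  0.0001  0.0004] tilt [ 0.0037 -0.003 ]
```

View pics/w3.png

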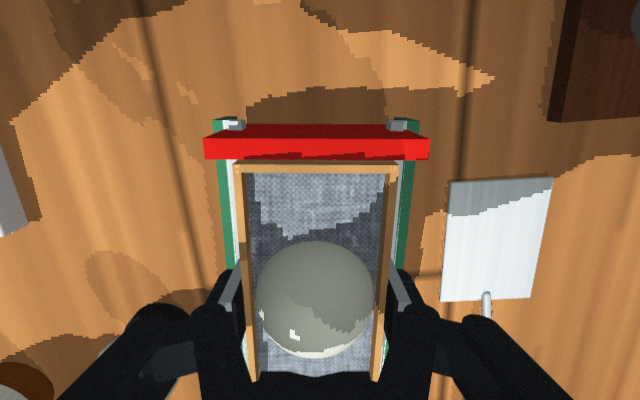

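Against the stop: the motion stalled at y=0.1114 with 4.3 N, and the rim (row 162) meets the red edge (row 159). A quick numeric check of the gap, with the lift target.

```bash
python3 -c "
from h import *
c=ld('w3'); print(pix2w(c,316,159,.075),pix2w(c,316,162.5,.084))
a=np.radians(-2); togo([.669,.111,.15],[np.cos(a),np.sin(a)])
# plate refine using top0
t=ld('top0')
m=(t['image'][195:265,225:300].astype(int)); w=((m.max(2)-m.min(2)<30)&(m.min(2)>110)).astype('uint8')
n,l,st,ce=cv2.connectedComponentsWithStats(w); k=1+st[1:,4].argmax(); p=np.argwhere(l==k)[:,::-1].astype('float32'); r=cv2.minAreaRect(p); b=cv2.boxPoints(r)+[225,195]
P=fit(t,b,.02); print(P.round(4),P.mean(0))
s=ld('scene0'); P=fit(s,[(390,189),(448,207),(434,247),(373,221)],.02);print(P.round(4),P.mean(0).round(4))
"
```

```text
[0.67314478 0.17068202 0.075     ] [0.67310203 0.17121332 0.084     ]
now [0.669  0.1113 0.0755] F [ 2.2 -4.1  5.3] open 0.0595 grip 33.3 t 7.85
shift now-axes [-0.0005  0.0003 -0.0745] yaw -0.0401 shift after-yaw [-0.0005  0.0003 -0.0745] tilt [ 0.0038 -0.003 ]
[[0.4881 0.3282 0.02  ]
 [0.483  0.1301 0.02  ]
 [0.3238 0.1337 0.02  ]
 [0.3288 0.3309 0.02  ]] [0.405908   0.23072587 0.02      ]
[[0.3331 0.1413 0.02  ]
 [0.3304 0.3344 0.02  ]
 [0.4874 0.3286 0.02  ]
 [0.4708 0.1293 0.02  ]] [0.4054 0.2334 0.02  ]
```

Emit:
carry_out(deltas=[[[-0.0015, 0, 0, 0, 0.05], [0, 0, -0.004, 0, 0.05], [0, 0, -0.01, 0, 0.05], [0, 0, -0.015, 0, 0.05], [0, 0, -0.02, 0, 0.05], [0, 0, -0.02, 0, 0.05], [0, 0, -0.01, -0.02, 0.05], [0, 0, 0, -0.02, 0.05], [0, 0, 0, 0, 0.05]]], newtons=45)

```text
time: 8.75
ee_pos: [0.6665, 0.1123, 0.1528]
orientation: [[0.034, 0.999, -0.002], [0.999, -0.034, 0.001], [0.001, -0.002, -1.0]]
contact_force: [0.1, 0.4, -4.6]
opening: 0.0592
grasp_force: 53.1
```

```bash
python3 -c "
from h import *
a=np.radians(-1.7); togo([.406,.231,.09],[np.cos(a),np.sin(a)]);snap('wrist','w4')"
```

```text
now [0.6665 0.1123 0.1528] F [ 0.1  0.4 -4.6] open 0.0592 grip 53.1 t 8.75
shift now-axes [ 0.1098 -0.2643  0.0633] yaw -0.0042 shift after-yaw [ 0.1109 -0.2638  0.0633] tilt [-0.0016  0.0008]
```

Emit:
carry_out(deltas=[[[0.005, -0.012, 0, 0, 0.05], [0.01, -0.024, 0, 0, 0.05], [0.0125, -0.03, 0, 0, 0.05], [0.0125, -0.03, 0, 0, 0.05], [0.0125, -0.03, 0, 0, 0.05], [0.0125, -0.03, 0, 0, 0.05], [0.0125, -0.03, 0, 0, 0.05], [0.0125, -0.03, 0, 0, 0.05], [0.01, -0.024, 0, 0, 0.05], [0.006, -0.016, 0.01, 0, 0.05], [0.004, -0.008, 0.02, -0.004, 0.05], [0, 0, 0.02, 0, 0.05]]])

```text
time: 10.0
ee_pos: [0.4044, 0.2321, 0.1025]
orientation: [[0.028, 1.0, -0.002], [1.0, -0.028, 0.001], [0.001, -0.003, -1.0]]
contact_force: [0.1, 0.7, -6.5]
opening: 0.0591
grasp_force: 52.9
```

```bash
python3 -c "
from h import *
a=np.radians(-1.7); togo([.406,.231,.0565],[np.cos(a),np.sin(a)]);snap('wrist','w5')"
```

```text
now [0.4044 0.2321 0.1025] F [ 0.1  0.7 -6.5] open 0.0591 grip 52.9 t 10.0
shift now-axes [-0.0011  0.0018  0.046 ] yaw 0.002 shift after-yaw [-0.0011  0.0018  0.046 ] tilt [-0.0025  0.0014]
```

View pics/w5.png

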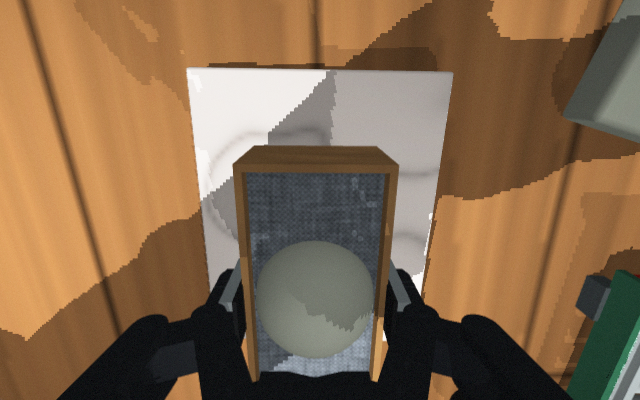

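The carton hangs level over the plate, whose far corners are at (187,69) and (453,72), roughly centred. Lowering.

Emit:
carry_out(deltas=[[[-0.001, 0.002, 0.012, 0, 0.05], [0, 0, 0.014, 0, 0.05], [0, 0, 0.008, 0, 0.05], [0, 0, 0.005, 0, 0.05], [0, 0, 0.002, 0, 0.05], [0, 0, 0.002, 0, 0.05], [0, 0, 0.001, 0, 0.05], [0, 0, 0, 0, 0.05]]])

```text
time: 10.85
ee_pos: [0.4095, 0.23, 0.0595]
orientation: [[0.031, 1.0, 0.0], [1.0, -0.031, 0.0], [0.0, 0.0, -1.0]]
contact_force: [-0.1, -0.4, -6.1]
opening: 0.0592
grasp_force: 52.9
```

Emit:
carry_out(deltas=[[[0, 0, 0.001, 0, 0.05], [0, 0, 0.001, 0, 0.05], [0, 0, 0, 0, 0.05]]])

```text
time: 11.15
ee_pos: [0.4092, 0.2298, 0.0573]
orientation: [[0.031, 1.0, -0.0], [1.0, -0.031, 0.0], [0.0, -0.0, -1.0]]
contact_force: [0.1, -0.3, -4.3]
opening: 0.0591
grasp_force: 52.9
```

Emit:
carry_out(deltas=[[[0, 0, 0.0007, 0, 0.05], [0, 0, 0.0007, 0, 0.05], [0, 0, 0, 0, 0.05]]])

```text
time: 11.45
ee_pos: [0.4092, 0.2298, 0.0558]
orientation: [[0.031, 1.0, -0.0], [1.0, -0.031, -0.0], [-0.0, -0.0, -1.0]]
contact_force: [0.2, -0.2, -4.9]
opening: 0.0591
grasp_force: 52.9
```

Emit:
carry_out(deltas=[[[0, 0, 0.0005, 0, 0.05], [0, 0, 0.0005, 0, 0.05], [0, 0, 0, 0, 0.05]]])

```text
time: 11.75
ee_pos: [0.4093, 0.2298, 0.0555]
orientation: [[0.031, 1.0, -0.001], [1.0, -0.031, 0.001], [0.001, -0.001, -1.0]]
contact_force: [-3.3, -1.1, 5.1]
opening: 0.059
grasp_force: 54.1
```

Contact on the plate (+5 N at z 0.0555). Releasing and rising.

Emit:
carry_out(deltas=[[[0, 0, -0.0004, 0, 0.059], [0, 0, 0, 0, 0.064], [0, 0, 0, 0, 0.072], [0, 0, 0, 0, 0.085], [0, 0, 0, 0, 0.085], [0, 0, -0.01, 0, 0.085], [0, 0, -0.03, 0, 0.085], [0, 0, -0.045, 0, 0.085], [0, 0, -0.045, 0, 0.085], [0, 0, -0.045, 0, 0.085], [0, 0, -0.03, 0, 0.085], [0, 0, 0, 0, 0.085]]])

```text
time: 12.95
ee_pos: [0.412, 0.231, 0.2652]
orientation: [[0.031, 0.999, 0.007], [0.999, -0.031, 0.008], [0.008, 0.006, -1.0]]
contact_force: [-0.9, 0.7, 0.2]
opening: 0.0852
grasp_force: 0.0
```

Run:
```python
from h import *
a=np.radians(-17.4); togo([.4435,-.232,.27],[np.cos(a),np.sin(a)]);snap('wrist','w6'); c=snap('top','t6')
cv2.imwrite('pics/v6.png',np.vstack([ld('w6')['image'][:,:,::-1][:, :],]))
```

```text
now [0.412  0.231  0.2652] F [-0.9  0.7  0.2] open 0.0852 grip 0.0 t 12.95
shift now-axes [-0.4618  0.046  -0.0082] yaw 0.2725 shift after-yaw [-0.4324  0.1686 -0.0082] tilt [0.0067 0.0079]
```

View pics/w6.png

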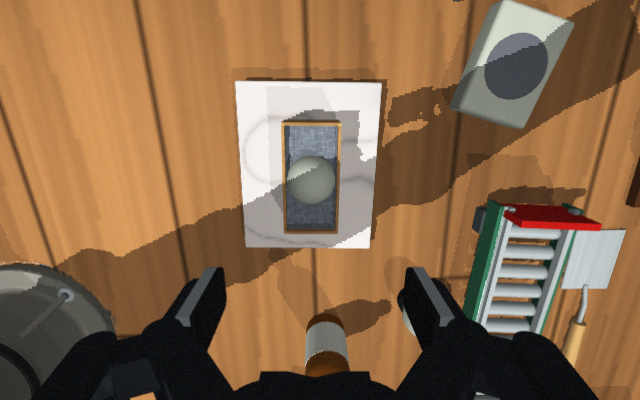

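The carton stands on the plate: rim corners (282,121),(341,122),(339,233),(285,233), plate corners (235,82),(381,83),(370,248),(246,248).

Run:
```python
from h import *
c=ld('w6')
for n,l,z in(('carton',[(282,121),(341,122),(339,233),(285,233)],.064),('plate',[(235,82),(381,83),(370,248),(246,248)],.02)):
    P=fit(c,l,z); print(n,P.mean(0).round(4),np.round([np.r_[np.linalg.norm(e),np.degrees(np.arctan2(e[1],e[0]))] for e in np.roll(P,-1,0)-P],3).tolist())
```

```text
carton [0.4096 0.2299 0.064 ] [[0.058, -2.801], [0.12, -91.346], [0.06, 177.994], [0.121, 87.868]]
plate [0.4052 0.2286 0.02  ] [[0.158, -2.179], [0.198, -92.04], [0.159, 177.97], [0.199, 87.615]]
```

Emit:
carry_out(deltas=[[[0, 0, 0, 0.137, 0.085], [0, 0, 0, 0.136, 0.085], [-0.02, 0.008, 0, 0, 0.085], [-0.035, 0.014, 0, 0, 0.085], [-0.04, 0.016, 0, 0, 0.085], [-0.04, 0.016, 0, 0, 0.085], [-0.04, 0.016, 0, 0, 0.085], [-0.04, 0.016, 0, 0, 0.085], [-0.04, 0.016, 0, 0, 0.085], [-0.04, 0.016, 0, 0, 0.085], [-0.02, 0.008, 0, 0, 0.085], [0, 0, 0, 0, 0.085]]])

```text
time: 14.25
ee_pos: [0.4333, -0.1132, 0.2595]
orientation: [[0.306, 0.952, -0.002], [0.952, -0.306, -0.002], [-0.003, -0.001, -1.0]]
contact_force: [1.1, 0.2, 0.2]
opening: 0.0854
grasp_force: 0.0
```

Run:
```python
from h import *
a=np.radians(-17.4); togo([.4435,-.232,.24],[np.cos(a),np.sin(a)]);snap('wrist','w7')
```

```text
now [ 0.4333 -0.1132  0.2595] F [1.1 0.2 0.2] open 0.0854 grip 0.0 t 14.25
shift now-axes [-0.1099  0.046   0.0197] yaw -0.0072 shift after-yaw [-0.1102  0.0452  0.0197] tilt [-0.0022 -0.0022]
```

View pics/w7.png

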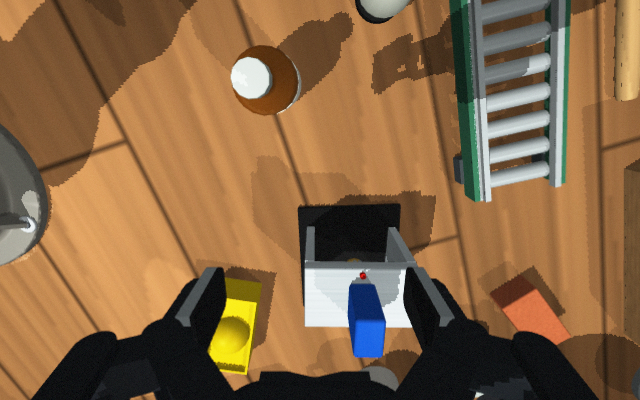

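Wrist view: handle top face spans about (354,321)-(385,357), rod tip at (363,275), bottle at (265,80). I'll check its centre and angle numerically.

Run:
```python
from h import *
c=ld('w7'); P=fit(c,[(353,321),(381,321),(385,357),(355,357)],.166); print(P.round(4),P.mean(0).round(4),np.round([np.r_[np.linalg.norm(e),np.degrees(np.arctan2(e[1],e[0]))] for e in np.roll(P,-1,0)-P],3).tolist())
h=cv2.cvtColor(c['image'],cv2.COLOR_RGB2HSV); m=((h[...,0]>105)&(h[...,0]<130)&(h[...,1]>150)&(h[...,2]>60)).astype('uint8'); m[:270]=0;m[:, :340]=0;m[:,395:]=0
for r in (286,290,300,310,318,322,326,335,345,352,355,357): x=np.flatnonzero(m[r]); print(r,x.min() if len(x) else 0,x.max() if len(x) else 0, c['image'][r,368])
# bridge top: far edge left corner & near-left corner
B=fit(c,[(304,262),(305,326)],.110); print(B.round(4))
a=np.radians(-17.4); togo([.4435,-.232,.21],[np.cos(a),np.sin(a)])
```

```text
[[ 0.4342 -0.2124  0.166 ]
 [ 0.4561 -0.2194  0.166 ]
 [ 0.4503 -0.2573  0.166 ]
 [ 0.4256 -0.2494  0.166 ]] [ 0.4416 -0.2346  0.166 ] [[0.023, -17.769], [0.038, -98.743], [0.026, 162.256], [0.038, 77.045]]
286 350 374 [10 38 97]
290 349 375 [14 42 99]
300 349 378 [12 40 98]
310 348 381 [14 41 99]
318 348 383 [ 12  39 100]
322 349 385 [ 24  87 205]
326 349 384 [ 35 107 231]
335 351 383 [ 30 103 232]
345 352 383 [ 29 102 231]
352 353 382 [ 24  98 228]
355 354 381 [ 27  99 229]
357 378 379 [116 101 162]
[[ 0.4013 -0.1776  0.11  ]
 [ 0.3783 -0.2499  0.11  ]]
now [ 0.4336 -0.1107  0.2594] F [0.2 1.5 0.7] open 0.0852 grip 0.0 t 14.3
shift now-axes [-0.1125  0.0462  0.0494] yaw -0.0041 shift after-yaw [-0.1127  0.0458  0.0494] tilt [-0.0025 -0.0008]
```

Run:
```python
from h import *
c=ld('w7');t=ld('top0')
y=np.array([.296,.955]);o=np.array([.4428,-.233])
for off in(.022,.026,.03,.034):
  print(off,[(z,w2pix(c,[*(o+off*y),z]).round(0).tolist()) for z in(.115,.13,.15,.17)])
print('top obs',225+650.5/4.2-.5,140+323.5/4.2-.5,[ (z,w2pix(t,[*(o+.026*y),z]).round(1).tolist()) for z in (.115,.15,.17)])
a=np.radians(-17.3); togo([.4428,-.233,.21],[np.cos(a),np.sin(a)])
```

```text
0.022 [(0.115, [362.0, 281.0]), (0.13, [364.0, 290.0]), (0.15, [368.0, 304.0]), (0.17, [372.0, 319.0])]
0.026 [(0.115, [362.0, 277.0]), (0.13, [364.0, 286.0]), (0.15, [368.0, 300.0]), (0.17, [372.0, 315.0])]
0.03 [(0.115, [362.0, 274.0]), (0.13, [365.0, 283.0]), (0.15, [368.0, 296.0]), (0.17, [372.0, 311.0])]
0.034 [(0.115, [362.0, 270.0]), (0.13, [365.0, 279.0]), (0.15, [368.0, 292.0]), (0.17, [372.0, 307.0])]
top obs 379.3809523809524 216.52380952380952 [(0.115, [380.2, 217.0]), (0.15, [381.5, 216.9]), (0.17, [382.2, 216.9])]
now [ 0.4336 -0.1107  0.2594] F [0.2 1.5 0.7] open 0.0852 grip 0.0 t 14.3
shift now-axes [-0.1137  0.0459  0.0495] yaw -0.0059 shift after-yaw [-0.1139  0.0452  0.0495] tilt [-0.0025 -0.0008]
```

Emit:
carry_out(deltas=[[[-0.02, 0.008, 0, -0.006, 0.085], [-0.03, 0.012, 0, 0, 0.085], [-0.03, 0.012, 0, 0, 0.085], [-0.024, 0.009, 0.01, 0, 0.085], [-0.01, 0.0045, 0.02, 0, 0.085], [0, 0, 0.02, 0, 0.085], [0, 0, 0, 0, 0.085], [0, 0, 0, 0, 0.085]]])

```text
time: 15.1
ee_pos: [0.4448, -0.2298, 0.2099]
orientation: [[0.292, 0.956, -0.002], [0.956, -0.292, 0.001], [0.001, -0.002, -1.0]]
contact_force: [0.2, 0.1, -0.1]
opening: 0.0851
grasp_force: 0.0
```

Run:
```python
from h import *
a=np.radians(-17.3); togo([.4428,-.233,.143],[np.cos(a),np.sin(a)])
```

```text
now [ 0.4448 -0.2298  0.2099] F [ 0.2  0.1 -0.1] open 0.0851 grip 0.0 t 15.1
shift now-axes [-0.0037 -0.0009  0.0669] yaw 0.0057 shift after-yaw [-0.0037 -0.0009  0.0669] tilt [-0.0016  0.0011]
```

Emit:
carry_out(deltas=[[[-0.0035, -0.001, 0.02, 0, 0.085], [0, 0, 0.025, 0, 0.085], [0, 0, 0.015, 0, 0.07], [0, 0, 0.006, 0, 0.055], [0, 0, 0, 0, 0.045], [0, 0, 0, 0, 0.038], [0, 0, 0, 0, 0.034], [0, 0, 0, 0, 0.031], [0, 0, 0, 0, 0.029], [0, 0, 0, 0, 0.029]]], newtons=20)

```text
time: 16.1
ee_pos: [0.4433, -0.2339, 0.1445]
orientation: [[0.294, 0.956, 0.0], [0.956, -0.294, 0.0], [0.0, 0.0, -1.0]]
contact_force: [-0.5, -0.6, 0.5]
opening: 0.0288
grasp_force: 0.0
```

Emit:
carry_out(deltas=[[[0, 0, 0, 0, 0.027], [0, 0, 0, 0, 0.025], [0, 0, 0, 0, 0.02], [0, 0, 0, 0, 0.015], [0, 0, 0, 0, 0.015], [0, 0, 0, 0, 0.015]]], newtons=40)

```text
time: 16.7
ee_pos: [0.4432, -0.2339, 0.1444]
orientation: [[0.294, 0.956, -0.0], [0.956, -0.294, 0.0], [0.0, -0.0, -1.0]]
contact_force: [-1.0, 0.7, 5.0]
opening: 0.0258
grasp_force: 38.9
```

Emit:
carry_out(deltas=[[[0, 0, 0, 0, 0.015], [0, 0, -0.003, 0, 0.015], [0, 0, -0.007, 0, 0.015], [0, 0, -0.015, 0, 0.015], [0, 0, -0.025, 0, 0.015], [0, 0, -0.03, 0, 0.015], [0, 0, -0.03, 0, 0.015], [0, 0, -0.03, 0, 0.015], [0, 0, -0.025, 0, 0.015], [0, 0, -0.015, 0, 0.015], [0, 0, -0.01, 0, 0.015], [0, 0, 0, 0, 0.015]]], newtons=60)

```text
time: 17.9
ee_pos: [0.4435, -0.2341, 0.335]
orientation: [[0.293, 0.956, 0.002], [0.956, -0.293, 0.0], [0.001, 0.002, -1.0]]
contact_force: [-0.7, 0.2, -5.8]
opening: 0.0256
grasp_force: 59.6
```

Run:
```python
from h import *
a=np.radians(-2.1); togo([.4094,.2298,.33],[np.cos(a),np.sin(a)]); snap('top','t8');snap('scene','s8')
print(telemetry.sense()['ft_torque'])
```

```text
now [ 0.4435 -0.2341  0.335 ] F [-0.7  0.2 -5.8] open 0.0256 grip 59.6 t 17.9
shift now-axes [ 0.4335 -0.1687  0.005 ] yaw -0.2611 shift after-yaw [ 0.4623 -0.0511  0.005 ] tilt [0.0018 0.0001]
[ 0.05716212  0.01600759 -0.03070527]
```

Emit:
carry_out(deltas=[[[0, 0, 0, -0.05, 0.015], [0, 0, 0, -0.08, 0.015], [0, 0, 0, -0.08, 0.015], [0, 0, 0, -0.051, 0.015], [0.01, -0.001, 0, 0, 0.015], [0.02, -0.002, 0, 0, 0.015], [0.03, -0.003, 0, 0, 0.015], [0.035, -0.004, 0, 0, 0.015], [0.035, -0.004, 0, 0, 0.015], [0.035, -0.004, 0, 0, 0.015], [0.035, -0.004, 0, 0, 0.015], [0.035, -0.004, 0, 0, 0.015]]])

```text
time: 19.2
ee_pos: [0.4246, 0.003, 0.3331]
orientation: [[0.037, 0.999, -0.002], [0.999, -0.037, -0.0], [-0.0, -0.002, -1.0]]
contact_force: [1.3, 0.6, -6.0]
opening: 0.0255
grasp_force: 59.5
```

Emit:
carry_out(deltas=[[[0.035, -0.004, 0, 0, 0.015], [0.035, -0.004, 0, 0, 0.015], [0.035, -0.004, 0, 0, 0.015], [0.035, -0.004, 0, 0, 0.015], [0.03, -0.003, 0, 0, 0.015], [0.025, -0.003, 0, 0, 0.015], [0.02, -0.002, 0, 0, 0.015], [0.01, -0.001, 0, 0, 0.015], [0, 0, 0, 0, 0.015], [0, 0, 0, 0, 0.015]]])

```text
time: 20.2
ee_pos: [0.4095, 0.2261, 0.334]
orientation: [[0.039, 0.999, -0.0], [0.999, -0.039, -0.002], [-0.002, -0.0, -1.0]]
contact_force: [-0.1, -0.8, -6.3]
opening: 0.0257
grasp_force: 59.5
```

Run:
```python
from h import *
a=np.radians(-2.1); togo([.4094,.2298,.25],[np.cos(a),np.sin(a)])
snap('wrist','w9'); print(telemetry.sense()['ft_torque'])
```

```text
now [0.4095 0.2261 0.334 ] F [-0.1 -0.8 -6.3] open 0.0257 grip 59.5 t 20.2
shift now-axes [ 0.0038 -0.0002  0.084 ] yaw -0.002 shift after-yaw [ 0.0038 -0.0002  0.084 ] tilt [-0.0004 -0.0017]
[-4.36860999e-02 -5.52672292e-02  1.47349299e-05]
```

Emit:
carry_out(deltas=[[[0.004, 0, 0.01, -0.002, 0.015], [0, 0, 0.02, 0, 0.015], [0, 0, 0.025, 0, 0.015], [0, 0, 0.025, 0, 0.015], [0, 0, 0.02, 0, 0.015], [0, 0, 0.012, 0, 0.015], [0, 0, 0.006, 0, 0.015], [0, 0, 0, 0, 0.015], [0, 0, 0, 0, 0.015]]])

```text
time: 21.15
ee_pos: [0.41, 0.232, 0.2171]
orientation: [[0.035, 0.999, 0.001], [0.999, -0.035, 0.001], [0.001, 0.001, -1.0]]
contact_force: [-0.1, 0.0, -5.5]
opening: 0.0252
grasp_force: 59.5
```

Run:
```python
from h import *
a=np.radians(-2.1); togo([.4094,.2298,.1584],[np.cos(a),np.sin(a)])
w=snap('wrist','w10');s=snap('scene','s10');t=snap('top','t10')
I=np.zeros((600,800,3),'uint8')
I[:300,:480]=cv2.resize(w['image'],(480,300),interpolation=cv2.INTER_AREA)
I[300:,:400]=cv2.resize(s['image'][150:270,340:500],(400,300),interpolation=cv2.INTER_CUBIC)
I[300:,400:]=cv2.resize(t['image'][180:285,205:345],(400,300),interpolation=cv2.INTER_CUBIC)
cv2.imwrite('pics/c10.png',I[:,:,::-1])
```

```text
now [0.41   0.232  0.2171] F [-0.1  0.  -5.5] open 0.0252 grip 59.5 t 21.15
shift now-axes [-0.0023 -0.0006  0.0587] yaw 0.0016 shift after-yaw [-0.0023 -0.0006  0.0587] tilt [0.0014 0.0012]
```

View pics/c10.png

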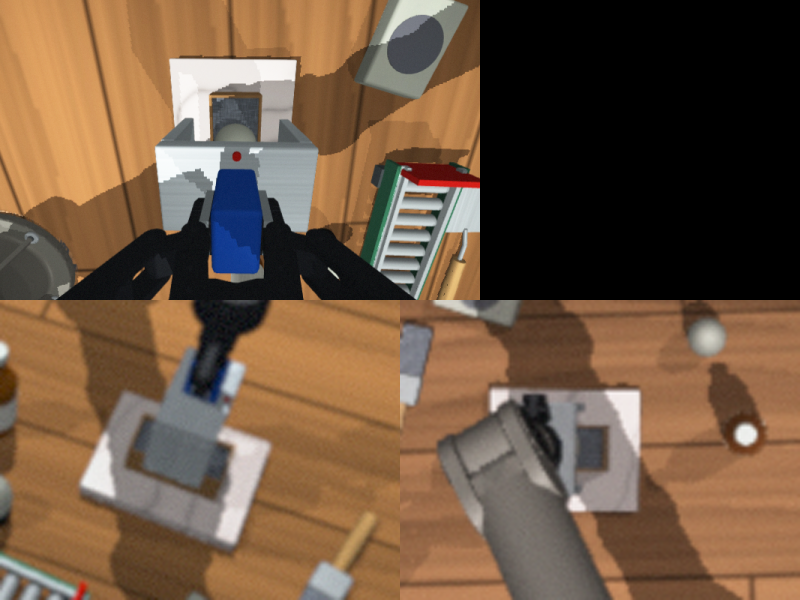

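The gauge hangs level and square astride the carton. The bridge's far-edge corners are at about (208,195) and (424,198) in the full wrist image. I'll check the gauge's centre from them.

Run:
```python
from h import *
c=ld('w10'); z=.2171-.1384+.104
P=fit(c,[(208,195),(424,198)],z);e=P[1]-P[0];print(P.round(4),np.linalg.norm(e),np.degrees(np.arctan2(e[1],e[0])),P.mean(0))
y=np.array([.035,.999,0]);print('centre',(P.mean(0)-.035*y).round(4), 'tcp',c['s']['ee_pos'])
H=fit(c,[(290,227),(343,227)],z+.056);print('handle far top?',H.round(4))
P=fit(c,[(278.5,125),(347.5,126)],.064);print('carton far edge',P.round(4),P.mean(0)-.06*y)
```

```text
[[0.3555 0.2681 0.1827]
 [0.4669 0.2624 0.1827]] 0.11154228791205077 -2.9180068022727217 [0.4112402  0.26525706 0.1827    ]
centre [0.41   0.2303 0.1827] tcp [0.41002574 0.23202123 0.21710683]
handle far top? [[0.4021 0.2726 0.2387]
 [0.4202 0.272  0.2387]]
carton far edge [[0.3811 0.2916 0.064 ]
 [0.4393 0.2887 0.064 ]] [0.40812943 0.2302338  0.064     ]
```

Gauge and carton centres agree within 1–2 mm. Lowering straight down.

Emit:
carry_out(deltas=[[[0, -0.0005, 0.008, 0, 0.015], [0, 0, 0.01, 0, 0.015], [0, 0, 0.01, 0, 0.015], [0, 0, 0.008, 0, 0.015], [0, 0, 0.006, 0, 0.015], [0, 0, 0.005, 0, 0.015], [0, 0, 0.004, 0, 0.015], [0, 0, 0.003, 0, 0.015], [0, 0, 0.002, 0, 0.015], [0, 0, 0, 0, 0.015]]])

```text
time: 22.3
ee_pos: [0.4088, 0.2316, 0.1602]
orientation: [[0.035, 0.999, -0.0], [0.999, -0.035, -0.0], [-0.0, -0.0, -1.0]]
contact_force: [-0.8, -1.3, -3.4]
opening: 0.0256
grasp_force: 59.8
```

Emit:
carry_out(deltas=[[[0, 0, 0.0005, 0, 0.015], [0, 0, 0.0005, 0, 0.015], [0, 0, 0, 0, 0.015]]])

```text
time: 22.6
ee_pos: [0.409, 0.2318, 0.1594]
orientation: [[0.035, 0.999, 0.0], [0.999, -0.035, 0.0], [0.0, 0.0, -1.0]]
contact_force: [-1.6, -0.7, -3.4]
opening: 0.0255
grasp_force: 59.8
```

Force fell from −5.5 to −3.4 N, as the foot spring should do. A little further to leg contact.

Emit:
carry_out(deltas=[[[0, 0, 0.0005, 0, 0.015], [0, 0, 0.0005, 0, 0.015], [0, 0, 0, 0, 0.015]]])

```text
time: 22.9
ee_pos: [0.4091, 0.2318, 0.1585]
orientation: [[0.035, 0.999, 0.0], [0.999, -0.035, 0.0], [0.0, 0.0, -1.0]]
contact_force: [-1.2, -0.8, -2.2]
opening: 0.0253
grasp_force: 59.9
```

Emit:
carry_out(deltas=[[[0, 0, 0.0005, 0, 0.015], [0, 0, 0, 0, 0.015]]])

```text
time: 23.1
ee_pos: [0.4091, 0.2317, 0.1585]
orientation: [[0.035, 0.999, -0.0], [0.999, -0.035, 0.0], [0.0, -0.0, -1.0]]
contact_force: [-3.1, -2.1, 5.2]
opening: 0.0253
grasp_force: 60.7
```

Legs are on the plate (stalled at z 0.1585, as predicted). Releasing.

Emit:
carry_out(deltas=[[[0, 0, -0.0004, 0, 0.02], [0, 0, 0, 0, 0.026], [0, 0, 0, 0, 0.029], [0, 0, 0, 0, 0.035], [0, 0, 0, 0, 0.045], [0, 0, 0, 0, 0.06], [0, 0, 0, 0, 0.06]]], newtons=20)

```text
time: 23.8
ee_pos: [0.409, 0.2319, 0.1583]
orientation: [[0.035, 0.999, 0.0], [0.999, -0.035, 0.0], [0.0, 0.0, -1.0]]
contact_force: [0.1, -0.2, -0.1]
opening: 0.0597
grasp_force: 0.0
```

Emit:
carry_out(deltas=[[[0, 0, -0.005, 0, 0.06], [0, 0, -0.02, 0, 0.06], [0, 0, -0.03, 0, 0.06], [0, 0, -0.04, 0, 0.06], [0, 0, -0.04, 0, 0.06], [-0.03, 0, -0.02, 0, 0.06], [-0.04, 0, 0, 0, 0.06], [-0.04, 0, 0, 0, 0.06], [-0.04, 0, 0, 0, 0.06], [-0.02, 0, 0, 0, 0.06], [0, 0, 0, 0, 0.06], [0, 0, 0, 0, 0.06]]])

```text
time: 25.0
ee_pos: [0.403, 0.0628, 0.3134]
orientation: [[0.035, 0.999, 0.001], [0.999, -0.035, 0.001], [0.001, 0.0, -1.0]]
contact_force: [1.0, 0.6, 0.5]
opening: 0.0599
grasp_force: 0.0
```

Run:
```python
from h import *
c=snap('wrist','w11');snap('top','t11');snap('scene','s11'); print(c['s']['ee_pos'],c['s']['contact_force'],c['s']['time'])
# edge search: project expected gauge/blue handle & compare
h=cv2.cvtColor(c['image'],cv2.COLOR_RGB2HSV); m=((h[...,0]>105)&(h[...,0]<130)&(h[...,1]>150)&(h[...,2]>60)).astype('uint8')
n,l,st,ce=cv2.connectedComponentsWithStats(m);k=1+st[1:,4].argmax();print('blue bbox',st[k])
C=np.array([.4095,.2302]);x=np.array([.999,-.036]);y=np.array([.036,.999])
q=np.array([w2pix(c,[*(C+a*.013*x+b*.02*y),z]) for a in(-1,1) for b in(-1,1) for z in(.124,.18)]);print('pred bbox',q.min(0).round(),q.max(0).round())
q=np.array([w2pix(c,[*(C+a*.057*x+b*.035*y),.124]) for a,b in((-1,-1),(1,-1),(1,1),(-1,1))]);print('pred bridge',q.round())
r=((h[...,0]<8)|(h[...,0]>172))&(h[...,1]>170)&(h[...,2]>90); r[:, 420:]=0
p=np.argwhere(r)[:,::-1]; print('red tip',p.mean(0).round(1) if len(p) else None,len(p),[(z,w2pix(c,[*(C+.03*y),z]).round(1).tolist()) for z in(.125,.135,.147,.155)])
# bridge mask grey bright
g=c['image'].astype(int); w=((g.max(2)-g.min(2)<18)&(g.min(2)>130)).astype('uint8');n,l,st,ce=cv2.connectedComponentsWithStats(w);
print(st[1:][st[1:,4]>800])
```

```text
[0.40298219 0.06279775 0.313441  ] [1.03503171 0.55482018 0.52732891] 25.0
blue bbox [298   0  33  14 414]
pred bbox [297. -76.] [337.  15.]
pred bridge [[251.  34.]
 [381.  34.]
 [387. -64.]
 [245. -64.]]
red tip None 0 [(0.125, [316.2, -56.5]), (0.135, [316.3, -62.3]), (0.147, [316.4, -69.9]), (0.155, [316.5, -75.4])]
[[  242     0   140   108 11479]
 [  571    93    68   106  3582]
 [  505    97    75   236  1092]
 [  457   123   102   200  5856]
 [  409   167    42    35  1084]
 [   28   232    83    49  1212]]
```

Emit:
carry_out(deltas=[[[0.03, 0, 0, 0, 0.06], [0.04, 0, 0, 0, 0.06], [0.03, 0, 0, 0, 0.06], [0, 0, 0, 0, 0.06], [0, 0, 0, 0, 0.06]]])

```text
time: 25.65
ee_pos: [0.4061, 0.163, 0.3127]
orientation: [[0.032, 0.999, -0.0], [0.999, -0.032, -0.002], [-0.002, -0.0, -1.0]]
contact_force: [-0.2, -0.8, 0.6]
opening: 0.06
grasp_force: 0.0
```

Run:
```python
from h import *
c=snap('wrist','w12');t=snap('top','t12'); print(c['s']['ee_pos'],c['s']['contact_force'],c['s']['time'])
h=cv2.cvtColor(c['image'],cv2.COLOR_RGB2HSV); m=((h[...,0]>105)&(h[...,0]<130)&(h[...,1]>150)&(h[...,2]>60)).astype('uint8')
n,l,st,ce=cv2.connectedComponentsWithStats(m);k=1+st[1:,4].argmax();print('blue bbox',st[k])
C=np.array([.4095,.2302]);x=np.array([.999,-.036]);y=np.array([.036,.999])
q=np.array([w2pix(c,[*(C+a*.013*x+b*.02*y),z]) for a in(-1,1) for b in(-1,1) for z in(.124,.18)]);print('pred bbox',q.min(0).round(),q.max(0).round())
q=np.array([w2pix(c,[*(C+a*.057*x+b*.035*y),.124]) for a,b in((-1,-1),(1,-1),(1,1),(-1,1))]);print('pred bridge',q.round().tolist())
g=c['image'].astype(int); r=((g[...,0]>110)&(g[...,1]<60)&(g[...,2]<60)); r[:,400:]=0
p=np.argwhere(r)[:,::-1]; print('red tip',p.mean(0).round(1) if len(p) else None,len(p),[(z,w2pix(c,[*(C+.03*y),z]).round(1).tolist()) for z in(.125,.135,.147,.155)])
w=((g.max(2)-g.min(2)<18)&(g.min(2)>150)).astype('uint8');n,l,st,ce=cv2.connectedComponentsWithStats(w); print(st[1:][st[1:,4]>800])
# bystanders: diff of top image vs start
d=np.abs(t['image'].astype(int)-ld('top0')['image'].astype(int)).max(2)
for n,u,v in(('bottle',326,227),('loose',312,192),('mould',233,175),('brush',207,203),('brick',425,162),('jar',438,190),('cup',451,226),('yellow',401,268),('spat',300,132)): print(n,d[v-12:v+12,u-12:u+12].mean().round(1),end=' ')
```

```text
[0.40608497 0.16298131 0.31274297] [-0.24804913 -0.78448548  0.61476679] 25.65
blue bbox [ 299   88   34   53 1703]
pred bbox [300.  88.] [335. 141.]
pred bridge [[258.0, 148.0], [375.0, 149.0], [380.0, 71.0], [254.0, 71.0]]
red tip [317.2 110.2] 42 [(0.125, [317.0, 76.8]), (0.135, [317.0, 76.3]), (0.147, [317.2, 75.6]), (0.155, [317.2, 75.1])]
[[  455     0    90    54  1974]
 [  245    16   138   169 16519]
 [  461   151    91   172  4210]
 [  553   169    63    93  2815]
 [    0   208    63    25   891]]
bottle 3.0 loose 3.1 mould 3.7 brush 25.5 brick 2.9 jar 2.9 cup 3.0 yellow 2.6 spat 2.7
```

Run:
```python
from h import *
c=ld('w12');g=c['image'].astype(int); r=((g[...,0]>110)&(g[...,1]<60)&(g[...,2]<60)).astype('uint8'); r[:,400:]=0
n,l,st,ce=cv2.connectedComponentsWithStats(r); print(st[1:],ce[1:].round(1))
for v in range(66,150,4): print(v,g[v,[262,317,322,370]].tolist())
s=ld('s11')['image'].astype(int);s0=ld('scene0')['image'].astype(int);d=np.abs(s-s0).max(2)
print('brush scene',[(d[v-5:v+5,u-5:u+5].mean().round(1)) for u,v in((462,278),(472,262),(482,246))],'mould',d[280:300,415:440].mean().round(1))
```

```text
[[313  74   7   7  36]
 [323 303   2   2   2]
 [327 305   1   1   1]
 [323 315   1   1   1]
 [321 317   2   2   2]] [[316.2  76.8]
 [323.5 303.5]
 [327.  305. ]
 [323.  315. ]
 [321.5 317.5]]
66 [[226, 221, 216], [75, 82, 85], [61, 66, 70], [181, 174, 168]]
70 [[195, 203, 204], [73, 77, 83], [67, 72, 78], [169, 164, 159]]
74 [[242, 247, 248], [228, 34, 29], [158, 166, 169], [239, 245, 246]]
78 [[239, 244, 245], [229, 35, 29], [208, 219, 224], [235, 240, 242]]
82 [[245, 249, 249], [191, 202, 201], [123, 132, 133], [236, 242, 243]]
86 [[244, 248, 248], [103, 108, 108], [123, 130, 130], [234, 240, 242]]
90 [[244, 248, 249], [28, 91, 215], [33, 99, 218], [237, 243, 244]]
94 [[244, 248, 249], [37, 114, 237], [36, 110, 237], [237, 242, 245]]
98 [[245, 249, 250], [40, 115, 238], [35, 111, 235], [237, 243, 245]]
102 [[242, 246, 247], [38, 116, 238], [35, 113, 237], [240, 245, 246]]
106 [[246, 249, 250], [32, 111, 238], [35, 112, 238], [239, 244, 245]]
110 [[243, 248, 248], [38, 117, 239], [35, 114, 238], [238, 244, 245]]
114 [[244, 249, 249], [35, 115, 238], [29, 111, 236], [236, 241, 242]]
118 [[245, 249, 250], [34, 114, 238], [30, 110, 237], [235, 242, 243]]
122 [[244, 248, 248], [34, 113, 238], [34, 114, 238], [239, 244, 245]]
126 [[245, 249, 250], [37, 113, 239], [37, 113, 238], [238, 243, 244]]
130 [[244, 249, 250], [37, 113, 239], [35, 112, 238], [235, 241, 242]]
134 [[246, 250, 250], [36, 115, 239], [32, 112, 237], [238, 243, 245]]
138 [[247, 249, 250], [30, 108, 232], [36, 108, 233], [241, 247, 247]]
142 [[245, 249, 249], [243, 247, 248], [242, 247, 247], [235, 241, 243]]
146 [[233, 238, 239], [241, 246, 247], [241, 246, 247], [233, 240, 240]]
brush scene [np.float64(4.6), np.float64(62.0), np.float64(52.3)] mould 4.7
```

The handle, bridge and rod tip all match their predicted positions, and the bystanders are in place (the difference at the brush is the arm's shadow). Handing in.

```bash
python3 -c "
from h import *
print(job.hand_in())"
```

```text
the job is handed in; nothing more can be done
None
```

I rolled the carton up against the red stop, set it down flat on the plate, and left the gauge standing astride it with its foot on the egg. I handed the job in at about 26 s with the arm clear of everything; the gauge reading itself wasn't measured, and no verdict came back.

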